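Clamp down a die set crisscross in two passes

ROBOT

A 6-joint arm with a two-finger parallel gripper is mounted at the origin on the work surface. World frame = base frame: x ahead of the robot, y to its left, z up, the work surface at z = 0. Lengths are in m, angles in rad, forces in N, time in s.
With the tool pointing down it reaches from about 0.3 to 0.875 m from the base axis. Payload 6.4 kg.
Tool frame: the origin (TCP) lies at the centre of the arm's flange, where the gripper is bolted on; the fingertips stand 173 mm ahead of it and the grasp point (between the pads) lies 155 mm ahead of it; z points along the fingers, x is the direction in which the jaws open and shut, and the axes are right-handed (so a half turn about z gives the same grasp; the last joint's range is limited). The gripper opens to 85 mm and grips with 20 to 120 N. Pads are 22 mm wide; open, the fingers measure 114 mm over their backs; the gripper's body (76 mm by 85 mm) begins 54 mm behind the grasp point. The pads swing forward as they close: fully open they stand 13 mm farther back than shut.
Start: joints at [0.971, 0.181, 1.607, -0, 1.354, -0.206], TCP at [0.221, 0.531, 0.405] pointing down, gripper open.
Joint ranges: [-2.99, 2.99], [-0.89, 2.07], [0.3, 2.58], [-1.14, 4.28], [0, 2.63], [-3.12, 3.12]. Speed limits (rad/s): [2.57, 2.57, 3.01, 3.14, 3.14, 3.14].

INTERFACE

Orientations are given as a unit quaternion [w, x, y, z].
In Python, from bench import ctrl gives the robot as it stands. The module is installed in compiled form; this text tells all that it offers.
- The arm moves only by the tool move_arm, never from a script. Its argument "moves" is a list of rows, each an object of numbers: "gripper": the opening in per cent of the stroke, from 0 (shut) to 100 (fully open); "x", "y", "z": the shift along the tool's x, y, z in cm; "roll": the turn about the tool's z in degrees. In form: [{"gripper": .., "x": .., "y": .., "z": .., "roll": ..}, ...]. A call has 1 to 5 rows; each row shifts and turns the commanded pose from where the row before left it, along the tool's axes as they then stand; what a row does not reach is not made up. A row lasts 1/8 s, in which the tool goes at most 62.5 mm and 10.7 degrees, less where a joint would pass 70% of its speed; a pose out of reach is approached as far as the arm can. A call is refused whole if a number of a shift passes 6.25 or a number of a turn 10.7, either way. A call with a gripper value outside its range is refused whole. The fingers move at their own pace and stop on an object; the grip force is fixed at half the most. Time passes only in rows, so rows that do not move let the fingers close. It gives the time, the measured TCP pose, the force and the opening at its end, in the units of the state.
- ctrl.get_obs(): the state, without advancing time (a new reading comes with each control period).
- ctrl.camera(name): name is "scene" or "side" or "wrist"; returns a dict with "img" (400x640x3 uint8, red, green, blue), "fx", "fy", "cx", "cy" (pixels), "world_from_camera" (4x4, takes a point from camera to world coordinates); the wrist camera has in their place "tool_from_camera" (4x4, takes a point from camera to tool coordinates, whose origin is the TCP and whose axes are the tool frame's). Camera axes: x right, y up, looking along -z (the intrinsics and any distortion apply to the point x, -y, -z); pixel columns grow to the right and rows downward; lengths in m; the calibration is good to about 2 mm. The wrist camera is an equidistant fisheye: a pixel r from the principal point sees the ray r / f radians off the axis. A picture is of the moment at which its call begins: read the wrist's pose just before it. There is no depth.
- ctrl.hand_in(): hands the job in, once; it reports no verdict.
The state is a dict: "time_s": time; "q": joint angles; "dq": joint speeds; "joint_efforts": joint torques, N m; "eef_pos": TCP position; "eef_rot": TCP orientation; "wrist_force": force on the tool from outside, world axes, zero at the start; "torque": the same for the moment, N m; "opening": opening from 0.0 (shut) to 1.0 (fully open).
Only numpy, scipy, OpenCV 4.12 (cv2) and the standard library are available. Lean on these libraries where they do the work, as an engineer would, in place of code of your own. Each camera call takes 0.05 s, during which the arm holds its last target. There are 200 camera calls.

TASK

The round steel die set on the cutting mat still has two loose clamp bolts opposite each other, their wing blades pointing at the centre, while the other two are already tight. Tighten the loose pair clockwise, crossing over in two passes so that the clamp plate goes down evenly: turn the bolt beside the ear that sticks out of the plate's rim half-way (about 45 degrees), then the one opposite half-way, then the one beside the ear fully home, and last the one opposite fully home, so that both blades lie along the rim like the tight pair.

Things in the scene. Friction and masses are not known exactly. Their poses are not given: they have to be found in the camera images.
- bolt_a_grip (a point): Steel wing bolt beside the ear, a 34 mm wide tab 28 mm out from the rim of the round steel plate (196 mm across, fixed, top 37 mm above the desk). Upright blade 42 long, 10 thick, 24 mm high, its underside 16 mm above the plate. Origin: blade centre, on the bolt's axis, 65 mm above the desk; x along the blade, z up. 75 mm from the plate's centre; a tight bolt stands a quarter circle to each side.
- bolt_a (a joint): Turn of the bolt beside the ear, rad, clockwise seen from above. 0 loose: blade points at the plate's centre; 0.785 half-way: blade at 45 degrees; 1.571 home on a firm stop: blade along the rim. Starts at 0 to 0.2. Stiff (0.06 N m), stays where left; the axis is upright and fixed and the bolt does not rise or sink.
- bolt_b_grip (a point): Steel wing bolt opposite the ear, straight across the plate's centre from the first (150 mm away) and just like it: upright blade 42 mm long, 10 mm thick, 24 mm high. Origin: blade centre, on the bolt's axis, 65 mm above the desk; x along the blade, z up.
- bolt_b (a joint): Turn of the bolt opposite the ear, rad, clockwise seen from above. 0 loose: blade points at the plate's centre; 0.785 half-way: blade at 45 degrees; 1.571 home on a firm stop: blade along the rim. Starts at 0 to 0.2. Stiff (0.06 N m), stays where left; the axis is upright and fixed and the bolt does not rise or sink.
Mind the look-alikes: they are no part of the job. Of the things that look like the part that bears bolt_a_grip, the largest one is meant.

How it is judged:
By the outcome, as a careful person would: the job done as asked, in the order asked, and still so for the second after the job is handed in, with the robot touching nothing.
It also fails if it takes over 54 s, if anything falls off the work surface, if the arm or the gripper's body presses on something with over 40 N, if the wrist force passes 120 N, or if a joint passes its speed limit or range.

## Working session

There is one attempt and no reset: what is moved stays moved. The work goes in short steps, Python scripts to look and compute and a tool call to move; the robot and the scene stay as the last step left them, time stands still between calls to the robot, and variables do not carry over. Pictures are saved under pics/ and viewed, about 8 in all and at most 12, crops included, and the job is handed in when it is done.

Besides the shell and the picture viewer there is one more tool, called as name([rows], argument=value, ...), one row to a line, values as JSON. move_arm: Moves the arm, as the interface text tells. Its arguments: {"type":"object","properties":{"moves":{"type":"array","items":{"type":"object","properties":{"gripper":{"type":"number"},"x":{"type":"number"},"y":{"type":"number"},"z":{"type":"number"},"roll":{"type":"number"}}}}},"required":["moves"]}

```bash
mkdir -p pics
cat > h.py <<'E'
import numpy as np, cv2
from bench import ctrl
from scipy.spatial.transform import Rotation as R
def pose():
    o=ctrl.get_obs(); w,x,y,z=o["eef_rot"]; T=np.eye(4); T[:3,:3]=R.from_quat([x,y,z,w]).as_matrix(); T[:3,3]=o["eef_pos"]; return T
def shot(name):
    T=pose(); c=ctrl.camera(name)
    c["W"]=T@c["tool_from_camera"] if name=="wrist" else c["world_from_camera"]
    c["W"]=np.array(c["W"]); c["fish"]=name=="wrist"; return c
def onplane(c,u,v,z):
    a=(u-c["cx"])/c["fx"]; b=(v-c["cy"])/c["fy"]
    if c["fish"]:
        r=np.hypot(a,b); s=np.sin(r)/max(r,1e-9); d=np.array([a*s,-b*s,-np.cos(r)])
    else: d=np.array([a,-b,-1])
    d=c["W"][:3,:3]@d; o=c["W"][:3,3]; return o+d*(z-o[2])/d[2]
def proj(c,p):
    q=np.linalg.inv(c["W"])@np.append(p,1); a,b,d=q[0],-q[1],-q[2]
    if c["fish"]:
        h=np.hypot(a,b); t=np.arctan2(h,d)/max(h,1e-9); a,b=a*t,b*t
    else: a,b=a/d,b/d
    return c["cx"]+c["fx"]*a, c["cy"]+c["fy"]*b
def save(n,img): cv2.imwrite(f"pics/{n}.png",img[:,:,::-1])
E
python3 - <<'E'
from h import *
o=ctrl.get_obs(); print({k:np.round(v,3) for k,v in o.items()}); print(pose().round(3))
a=shot("scene"); b=shot("wrist")
save("s1",a["img"]); save("w1",b["img"])
print(a["W"].round(2),b["W"].round(2),b["fx"],b["cx"],b["cy"])
E
```

```text
{'time_s': np.float64(0.0), 'q': array([ 0.971,  0.182,  1.608, -0.   ,  1.354, -0.206]), 'dq': array([-0.   ,  0.   , -0.003, -0.002, -0.001, -0.   ]), 'joint_efforts': array([ 0.0000e+00, -4.4488e+01, -3.5133e+01, -0.0000e+00,  9.0000e-03,
       -0.0000e+00]), 'eef_pos': array([0.22 , 0.531, 0.404]), 'eef_rot': array([ 0.   ,  0.832,  0.555, -0.001]), 'wrist_force': array([-0.208,  0.764,  0.419]), 'torque': array([-0.03 , -0.002, -0.021]), 'opening': np.float64(0.997)}
[[ 0.384  0.923 -0.001  0.22 ]
 [ 0.923 -0.384 -0.001  0.531]
 [-0.002 -0.    -1.     0.404]
 [ 0.     0.     0.     1.   ]]
[[ 0.6  -0.66  0.45  0.91]
 [ 0.8   0.49 -0.35 -0.31]
 [ 0.01  0.57  0.82  0.91]
 [ 0.    0.    0.    1.  ]] [[ 0.38 -0.89 -0.25  0.16]
 [ 0.92  0.37  0.1   0.56]
 [-0.   -0.27  0.96  0.37]
 [ 0.    0.    0.    1.  ]] 309.70691628693146 319.7907173180531 198.7736954914668
```

View pics/s1.png

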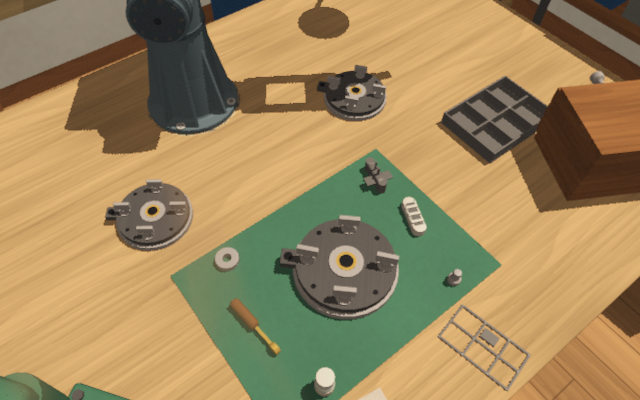

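View pics/w1.png

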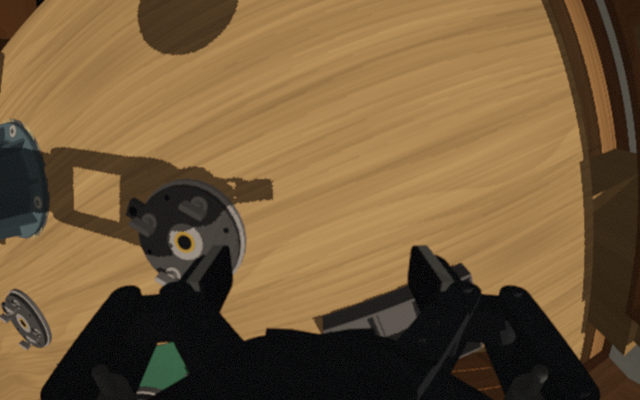

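The scene shows the large die set on the mat, centred near (346,262). The ear is at (290,257), the bolt beside it at (307,254) and the opposite bolt at (386,262). Two smaller look-alikes stand off the mat. Next I'll locate it precisely.

Run:
```python
from h import *
a=shot("scene")
for n,u,v,z in [("ctr",346,262,.037),("ear",290,257,.037),("A",307,252,.072),("B",386,262,.072),("T1",349,224,.072),("T2",344,295,.072)]:
    print(n,onplane(a,u,v,z).round(4))
c=a["img"][195:330,265:425]; save("s2",cv2.resize(c,None,fx=5,fy=4.4,interpolation=cv2.INTER_CUBIC)[:600])
```

```text
ctr [0.5923 0.0114 0.037 ]
ear [ 0.5192 -0.0694  0.037 ]
A [ 0.5451 -0.0475  0.072 ]
B [0.649 0.058 0.072]
T1 [0.5442 0.0548 0.072 ]
T2 [ 0.6536 -0.0457  0.072 ]
```

View pics/s2.png

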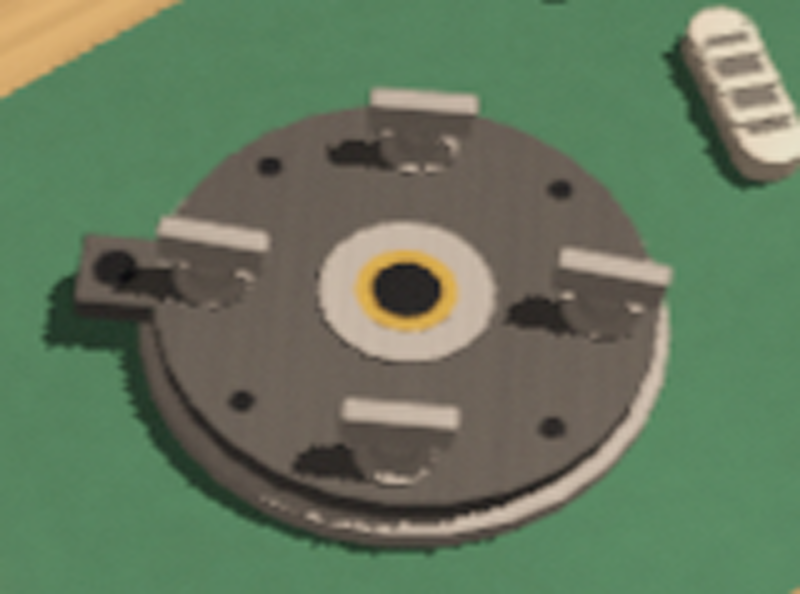

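```bash
cat >> h.py <<'E'
import sys,math
def yaw(): T=pose(); return np.degrees(np.arctan2(T[1,0],T[0,0]))
def plan(xyz,psi,grip,step=6.0,n0=1):
    T=pose(); d=(np.array(xyz)-T[:3,3])*100; y0=yaw(); dr=(y0-psi+180)%360-180
    n=max(n0,math.ceil(np.linalg.norm(d)/step),math.ceil(abs(dr)/10.5)); rows=[]; y=y0
    for i in range(n):
        t=np.radians(y); X=np.array([np.cos(t),np.sin(t)]); Y=np.array([np.sin(t),-np.cos(t)])
        e=d/n; rows.append('{"gripper":%g,"x":%.2f,"y":%.2f,"z":%.2f,"roll":%.1f}'%(grip,e[:2]@X,e[:2]@Y,-e[2],dr/n)); y-=dr/n
    for i in range(0,n,5): print("["+",".join(rows[i:i+5])+"]")
E
python3 - <<'E'
from h import *
a=shot("scene")
P={}
for n,u,v in [("A",214,234),("A0",160,226),("A1",268,242),("B",615,267),("B0",560,258),("B1",670,275),("T1",424,101),("T2",400,413)]:
    P[n]=onplane(a,265+u/5,195+v/4.4,.077); print(n,P[n].round(4))
f=lambda d:np.degrees(np.arctan2(d[1],d[0]))
print(f(P["A1"]-P["A0"]),f(P["B1"]-P["B0"]),f(P["B"]-P["A"]),np.linalg.norm(P["B"]-P["A"]),((P["A"]+P["B"])/2))
plan([.545,-.047,.34],135,100)
E
```

```text
A [ 0.5416 -0.0431  0.077 ]
A0 [ 0.5265 -0.0571  0.077 ]
A1 [ 0.5567 -0.0291  0.077 ]
B [0.6429 0.0675 0.077 ]
B0 [0.6275 0.0538 0.077 ]
B1 [0.6579 0.0814 0.077 ]
T1 [0.5366 0.0626 0.077 ]
T2 [ 0.6471 -0.0385  0.077 ]
42.756272850429646 42.213362548212515 47.50465912134782 0.1499357369276761 [0.59228279 0.01221156 0.077     ]
[{"gripper":100,"x":-3.41,"y":4.34,"z":0.53,"roll":-5.6},{"gripper":100,"x":-3.82,"y":3.99,"z":0.53,"roll":-5.6},{"gripper":100,"x":-4.19,"y":3.60,"z":0.53,"roll":-5.6},{"gripper":100,"x":-4.52,"y":3.17,"z":0.53,"roll":-5.6},{"gripper":100,"x":-4.81,"y":2.71,"z":0.53,"roll":-5.6}]
[{"gripper":100,"x":-5.06,"y":2.22,"z":0.53,"roll":-5.6},{"gripper":100,"x":-5.25,"y":1.72,"z":0.53,"roll":-5.6},{"gripper":100,"x":-5.39,"y":1.19,"z":0.53,"roll":-5.6},{"gripper":100,"x":-5.48,"y":0.66,"z":0.53,"roll":-5.6},{"gripper":100,"x":-5.52,"y":0.12,"z":0.53,"roll":-5.6}]
[{"gripper":100,"x":-5.51,"y":-0.43,"z":0.53,"roll":-5.6},{"gripper":100,"x":-5.44,"y":-0.96,"z":0.53,"roll":-5.6}]
```

move_arm([
  {"gripper":100,"x":-3.4,"y":4.3,"z":0.5,"roll":-5.6},
  {"gripper":100,"x":-3.8,"y":4.0,"z":0.5,"roll":-5.6},
  {"gripper":100,"x":-4.2,"y":3.6,"z":0.5,"roll":-5.6},
  {"gripper":100,"x":-4.5,"y":3.2,"z":0.5,"roll":-5.6},
  {"gripper":100,"x":-4.8,"y":2.7,"z":0.5,"roll":-5.6},
])

```text
time_s: 0.82
eef_pos: [0.3562, 0.2892, 0.3796]
eef_rot: [0.0, 0.671, 0.741, 0.0]
wrist_force: [0.2, -0.2, 0.4]
opening: 0.998
```

move_arm([
  {"gripper":100,"x":-5.1,"y":2.2,"z":0.5,"roll":-5.6},
  {"gripper":100,"x":-5.2,"y":1.7,"z":0.5,"roll":-5.6},
  {"gripper":80,"x":-5.4,"y":1.2,"z":0.5,"roll":-5.6},
  {"gripper":60,"x":-5.5,"y":0.7,"z":0.5,"roll":-5.6},
  {"gripper":60,"x":-5.5,"y":0.1,"z":0.5,"roll":-5.6},
])

```text
time_s: 1.45
eef_pos: [0.4904, 0.0478, 0.3546]
eef_rot: [0.0, 0.473, 0.881, 0.0]
wrist_force: [0.9, 1.2, 0.8]
opening: 0.602
```

move_arm([
  {"gripper":60,"x":-5.5,"y":-0.4,"z":0.5,"roll":-5.6},
  {"gripper":60,"x":-5.4,"y":-1.0,"z":0.5,"roll":-5.6},
  {"gripper":60},
  {"gripper":60},
])

```text
validation failed for argument at $.mo...
```

Run:
```python
from h import *
print(pose().round(4),yaw())
b=shot("wrist"); i=b["img"].copy(); np.save("w2.npy",i)
for p in [(.5416,-.0431,.077),(.6429,.0675,.077),(.5923,.0122,.037)]:
    u=proj(b,np.array(p)); print(u); cv2.circle(i,tuple(int(round(t)) for t in u),3,(255,0,0),1)
save("w2",cv2.resize(i,(800,500)))
```

```text
[[-5.534e-01  8.329e-01  4.000e-04  4.904e-01]
 [ 8.329e-01  5.534e-01  1.000e-04  4.780e-02]
 [-1.000e-04  4.000e-04 -1.000e+00  3.546e-01]
 [ 0.000e+00  0.000e+00  0.000e+00  1.000e+00]] 123.60168373212348
(np.float64(199.82823433674423), np.float64(189.5298091047684))
(np.float64(253.61760696974784), np.float64(327.9262281110362))
(np.float64(237.48558404189873), np.float64(248.08686944861282))
```

View pics/w2.png

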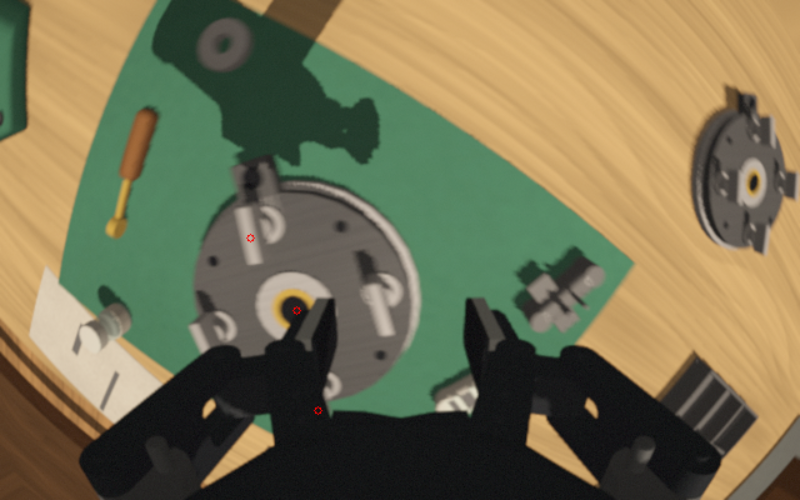

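The wrist view shows bolt A's blade top from about (238,210) to (255,263), with its centre at (249,236). My projected point at (250,238) agrees.

Run:
```python
from h import *
b=shot("wrist")
for u,v in [(240,208),(256,263),(248,236)]: print(onplane(b,u/1.25,v/1.25,.077).round(4))
plan([.5418,-.0432,.285],133,60)
```

```text
[ 0.5309 -0.0649  0.077 ]
[ 0.5591 -0.0361  0.077 ]
[ 0.545  -0.0503  0.077 ]
[{"gripper":60,"x":-3.39,"y":-0.22,"z":2.31,"roll":-3.2},{"gripper":60,"x":-3.37,"y":-0.41,"z":2.31,"roll":-3.2},{"gripper":60,"x":-3.34,"y":-0.60,"z":2.31,"roll":-3.2}]
```

move_arm([
  {"gripper":60,"x":-3.4,"y":-0.2,"z":2.3,"roll":-3.2},
  {"gripper":60,"x":-3.4,"y":-0.4,"z":2.3,"roll":-3.2},
  {"gripper":60,"x":-3.3,"y":-0.6,"z":2.3,"roll":-3.2},
  {"gripper":60,"x":0,"y":0,"z":0,"roll":0},
  {"gripper":60,"x":0,"y":0,"z":0,"roll":0},
])

```text
time_s: 2.17
eef_pos: [0.5402, -0.038, 0.2858]
eef_rot: [-0.0, 0.399, 0.917, 0.0]
wrist_force: [0.6, 0.2, 0.2]
opening: 0.599
```

Run:
```python
from h import *
print(pose()[:3,3],yaw())
b=shot("wrist"); i=b["img"].copy()
for p in [(.5416,-.0431,.077),(.5923,.0122,.037)]:
    u=proj(b,np.array(p)); print(u); cv2.circle(i,tuple(int(round(t)) for t in u),3,(255,0,0),1)
save("w3",cv2.resize(i,(800,500)))
plan([.5418,-.0432,.224],132.8,60)
```

```text
[ 0.54024483 -0.03802682  0.28577315] 132.99417527952684
(np.float64(312.04701320544405), np.float64(224.15247032451632))
(np.float64(321.1252098797653), np.float64(291.85512046182856))
[{"gripper":60,"x":-0.25,"y":-0.13,"z":3.11,"roll":0.1},{"gripper":60,"x":-0.25,"y":-0.13,"z":3.11,"roll":0.1}]
```

View pics/w3.png

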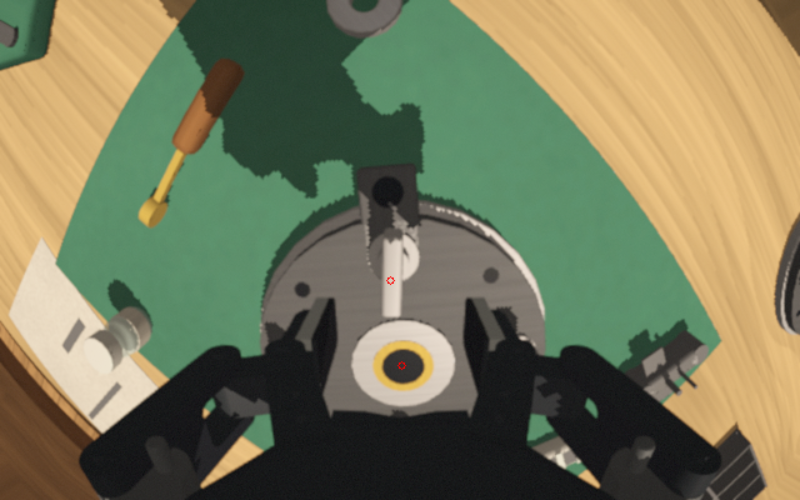

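The view from above A shows the blade top running from (393,236) to (392,317), upright in the image and so aligned with the jaws' plane. I'll descend, grip, and turn 40 degrees to the half-way mark.

move_arm([
  {"gripper":60,"x":-0.2,"y":-0.2,"z":3.1,"roll":0},
  {"gripper":60,"x":-0.2,"y":-0.2,"z":3.1,"roll":0},
  {"gripper":40,"x":0,"y":0,"z":0,"roll":0},
  {"gripper":10,"x":0,"y":0,"z":0,"roll":0},
  {"gripper":0,"x":0,"y":0,"z":0,"roll":0},
])

```text
time_s: 2.85
eef_pos: [0.5404, -0.0435, 0.2254]
eef_rot: [-0.0, 0.398, 0.917, 0.001]
wrist_force: [-3.2, 3.9, 3.6]
opening: 0.138
```

move_arm([
  {"gripper":0,"x":0,"y":0,"z":0,"roll":0},
  {"gripper":0,"x":0,"y":0,"z":0,"roll":0},
  {"gripper":0,"x":0,"y":0,"z":0,"roll":0},
])

```text
time_s: 3.22
eef_pos: [0.5404, -0.0435, 0.2254]
eef_rot: [0.0, 0.398, 0.917, 0.001]
wrist_force: [-3.7, 3.8, 3.0]
opening: 0.142
```

Run:
```python
from h import *
o=ctrl.get_obs();print(o["time_s"],pose()[:3,3],yaw(),o["opening"],o["wrist_force"],o["torque"])
```

```text
3.225 [ 0.54035877 -0.04349149  0.22543345] 133.06136955581349 0.1417525986395269 [-3.7074285   3.77000059  2.99954086] [0.71102957 0.57334828 0.02765289]
```

move_arm([
  {"gripper":0,"x":0,"y":0,"z":0,"roll":8.1},
  {"gripper":0,"x":0,"y":0,"z":0,"roll":8.1},
  {"gripper":0,"x":0,"y":0,"z":0,"roll":8.1},
  {"gripper":0,"x":0,"y":0,"z":0,"roll":8.1},
  {"gripper":0,"x":0,"y":0,"z":0,"roll":8.1},
])

```text
time_s: 3.85
eef_pos: [0.5402, -0.0432, 0.2254]
eef_rot: [-0.001, 0.693, 0.721, 0.001]
wrist_force: [-3.9, 5.0, 3.7]
opening: 0.149
```

move_arm([
  {"gripper":0,"x":0,"y":0,"z":0,"roll":0},
  {"gripper":0,"x":0,"y":0,"z":0,"roll":0},
  {"gripper":30,"x":0,"y":0,"z":0,"roll":0},
  {"gripper":50,"x":0,"y":0,"z":0,"roll":0},
  {"gripper":50,"x":0,"y":0,"z":0,"roll":0},
])

```text
time_s: 4.47
eef_pos: [0.5407, -0.0446, 0.2245]
eef_rot: [0.001, 0.691, 0.723, 0.0]
wrist_force: [-1.1, 0.7, 1.0]
opening: 0.499
```

Run:
```python
from h import *
o=ctrl.get_obs();print(o["time_s"],pose()[:3,3],yaw(),o["opening"],o["wrist_force"],o["torque"])
b=shot("scene"); c=b["img"][195:330,265:425]; save("s3",cv2.resize(c,None,fx=5,fy=4.4,interpolation=cv2.INTER_CUBIC))
```

```text
4.475 [ 0.5407327  -0.04457672  0.22445479] 92.53791879045588 0.4988639330198973 [-1.09100553  0.73073335  0.98314358] [0.0063979  0.0574614  0.01633705]
```

View pics/s3.png

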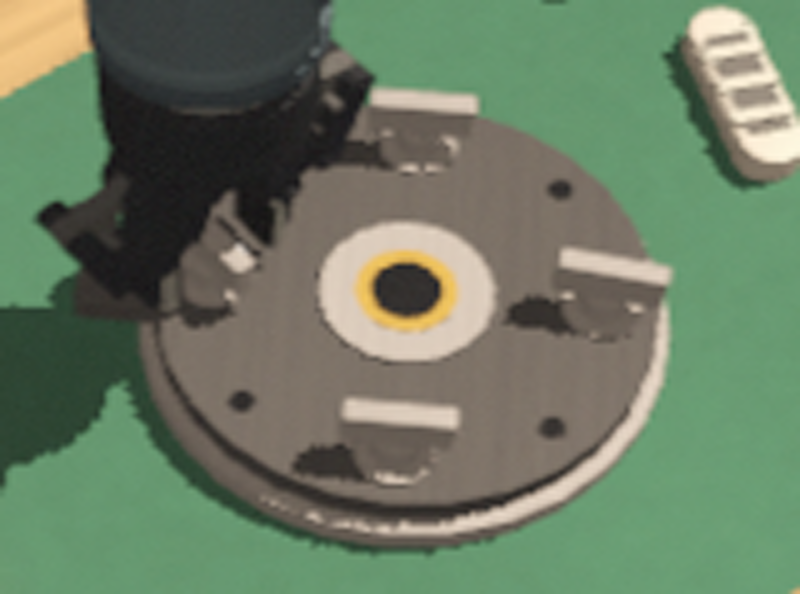

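The blade is between the open jaws, standing about 45° off its starting direction, with its end visible at (238,258). The yaw readout says 40.5° turned. I'll lift and go to B.

move_arm([
  {"gripper":50,"x":0,"y":0,"z":-3,"roll":0},
  {"gripper":50,"x":0,"y":0,"z":-3,"roll":0},
  {"gripper":60,"x":0,"y":0,"z":0,"roll":0},
])

```text
time_s: 4.9
eef_pos: [0.5415, -0.0449, 0.2864]
eef_rot: [0.002, 0.691, 0.723, 0.001]
wrist_force: [0.8, -0.3, -0.0]
opening: 0.601
```

Run:
```python
from h import *
print(pose()[:3,3],yaw())
plan([.642,.0674,.286],132.2,60)
```

```text
[ 0.54151717 -0.04485055  0.28636463] 92.53231598183345
[{"gripper":60,"x":2.69,"y":2.63,"z":0.01,"roll":-9.9},{"gripper":60,"x":2.20,"y":3.06,"z":0.01,"roll":-9.9},{"gripper":60,"x":1.64,"y":3.39,"z":0.01,"roll":-9.9},{"gripper":60,"x":1.03,"y":3.62,"z":0.01,"roll":-9.9}]
```

move_arm([
  {"gripper":60,"x":2.7,"y":2.6,"z":0,"roll":-9.9},
  {"gripper":60,"x":2.2,"y":3.1,"z":0,"roll":-9.9},
  {"gripper":60,"x":1.6,"y":3.4,"z":0,"roll":-9.9},
  {"gripper":60,"x":1.0,"y":3.6,"z":0,"roll":-9.9},
  {"gripper":60,"x":0,"y":0,"z":0,"roll":0},
])

```text
time_s: 5.52
eef_pos: [0.6417, 0.069, 0.2823]
eef_rot: [-0.0, 0.404, 0.915, -0.0]
wrist_force: [0.4, -0.5, 0.1]
opening: 0.597
```

move_arm([
  {"gripper":60,"x":0,"y":0,"z":0,"roll":0},
])

```text
time_s: 5.65
eef_pos: [0.6404, 0.067, 0.2823]
eef_rot: [-0.001, 0.406, 0.914, -0.001]
wrist_force: [-0.2, -0.8, -1.0]
opening: 0.602
```

Run:
```python
from h import *
b=shot("wrist"); i=b["img"].copy()
print(pose()[:3,3],yaw())
for p in [(.642,.0674,.077),(.5405,-.0435,.077),(.5923,.0122,.037)]:
    u=proj(b,np.array(p)); print(u); cv2.circle(i,tuple(int(round(t)) for t in u),3,(255,0,0),1)
save("w4",cv2.resize(i,(800,500)))
plan([.642,.0674,.224],132.2,60)
```

```text
[0.6403834  0.06666114 0.28262656] 132.030862482095
(np.float64(318.1797186880452), np.float64(232.70748371658595))
(np.float64(292.9804651466534), np.float64(-16.70323853624393))
(np.float64(307.0102636322798), np.float64(109.46190858828125))
[{"gripper":60,"x":-0.05,"y":0.17,"z":5.86,"roll":-0.2}]
```

View pics/w4.png

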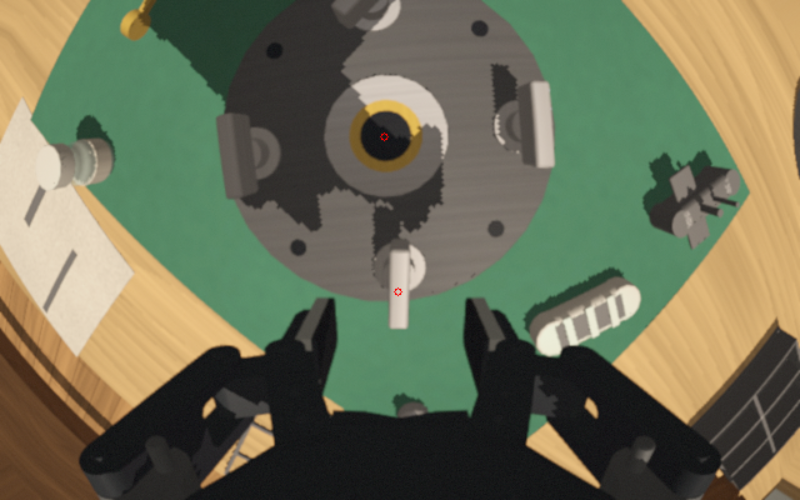

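B's blade runs from (400,250) to (398,328), with my projected point at (398,291) on its centre. A's blade is tilted at the top of the picture, at (365,12). I'll descend, grip and turn. B is at about 42.2° and has to reach 2.5°, so that is about 39.6°.

move_arm([
  {"gripper":60,"x":0,"y":0.1,"z":2.9,"roll":0},
  {"gripper":60,"x":0,"y":0.1,"z":2.9,"roll":0},
  {"gripper":40,"x":0,"y":0,"z":0,"roll":0},
  {"gripper":10,"x":0,"y":0,"z":0,"roll":0},
  {"gripper":0,"x":0,"y":0,"z":0,"roll":0},
])

```text
time_s: 6.32
eef_pos: [0.6427, 0.0685, 0.2276]
eef_rot: [0.0, 0.406, 0.914, 0.0]
wrist_force: [-4.9, 1.1, 6.6]
opening: 0.1
```

move_arm([
  {"gripper":0,"x":0,"y":0,"z":0,"roll":0},
  {"gripper":0,"x":0,"y":0,"z":0,"roll":0},
  {"gripper":0,"x":0,"y":0,"z":0,"roll":0},
])

```text
time_s: 6.7
eef_pos: [0.6427, 0.0685, 0.2277]
eef_rot: [0.0, 0.406, 0.914, 0.0]
wrist_force: [-4.4, -0.0, 4.6]
opening: 0.102
```

Run:
```python
from h import *
o=ctrl.get_obs();print(o["time_s"],pose()[:3,3],yaw(),o["opening"],o["wrist_force"],o["torque"])
```

```text
6.7 [0.64268377 0.06851543 0.22768666] 132.12791936427652 0.10210021694003682 [-4.42041042 -0.04228518  4.56488248] [-0.01256633  0.7127929  -0.0674315 ]
```

move_arm([
  {"gripper":0,"x":0,"y":0,"z":0,"roll":7.9},
  {"gripper":0,"x":0,"y":0,"z":0,"roll":7.9},
  {"gripper":0,"x":0,"y":0,"z":0,"roll":7.9},
  {"gripper":0,"x":0,"y":0,"z":0,"roll":7.9},
  {"gripper":0,"x":0,"y":0,"z":0,"roll":7.9},
])

```text
time_s: 7.32
eef_pos: [0.6428, 0.0681, 0.2277]
eef_rot: [0.001, 0.692, 0.722, -0.0]
wrist_force: [-4.9, -1.2, 5.3]
opening: 0.103
```

move_arm([
  {"gripper":0,"x":0,"y":0,"z":0,"roll":0},
  {"gripper":0,"x":0,"y":0,"z":0,"roll":0},
  {"gripper":30,"x":0,"y":0,"z":0,"roll":0},
  {"gripper":60,"x":0,"y":0,"z":0,"roll":0},
  {"gripper":60,"x":0,"y":0,"z":0,"roll":0},
])

```text
time_s: 7.95
eef_pos: [0.6428, 0.0686, 0.2259]
eef_rot: [0.0, 0.691, 0.723, 0.0]
wrist_force: [0.5, 0.6, 0.2]
opening: 0.6
```

move_arm([
  {"gripper":60,"x":0,"y":0,"z":-3,"roll":0},
  {"gripper":60,"x":0,"y":0,"z":-3,"roll":0},
  {"gripper":60,"x":0,"y":0,"z":0,"roll":0},
])

```text
time_s: 8.32
eef_pos: [0.6439, 0.0686, 0.2887]
eef_rot: [0.002, 0.691, 0.723, 0.002]
wrist_force: [-0.4, 1.0, -0.2]
opening: 0.6
```

Run:
```python
from h import *
b=shot("wrist"); i=b["img"].copy()
print(pose()[:3,3],yaw())
save("w5",cv2.resize(i,(800,500)))
plan([.5405,-.0435,.286],92.5,60)
```

```text
[0.64307238 0.06860686 0.28674953] 92.64167747801405
[{"gripper":60,"x":-3.58,"y":-3.59,"z":0.02,"roll":0.0},{"gripper":60,"x":-3.58,"y":-3.58,"z":0.02,"roll":0.0},{"gripper":60,"x":-3.58,"y":-3.58,"z":0.02,"roll":0.0}]
```

View pics/w5.png

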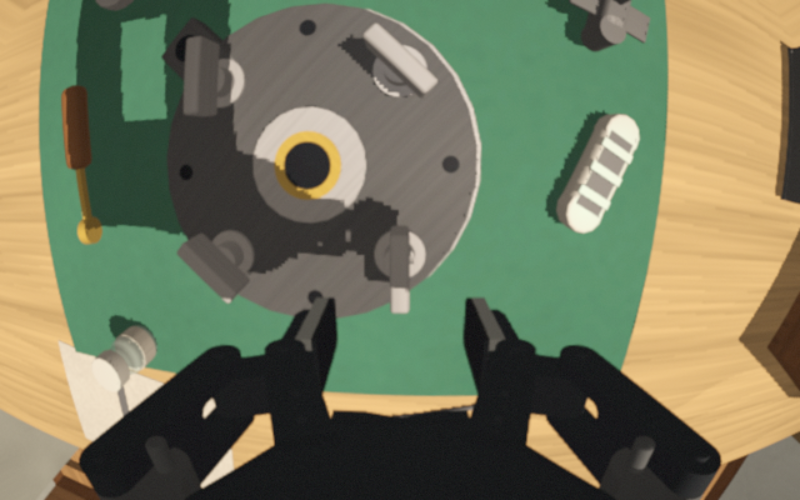

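Both blades now stand at 45°: A at (200,75) and B at (400,270), parallel to the image's vertical. Back to A.

move_arm([
  {"gripper":60,"x":-3.6,"y":-3.6,"z":0,"roll":0},
  {"gripper":60,"x":-3.6,"y":-3.6,"z":0,"roll":0},
  {"gripper":60,"x":-3.6,"y":-3.6,"z":0,"roll":0},
  {"gripper":60,"x":0,"y":0,"z":0,"roll":0},
  {"gripper":60,"x":0,"y":0,"z":0,"roll":0},
])

```text
time_s: 9.0
eef_pos: [0.5397, -0.0442, 0.2849]
eef_rot: [-0.0, 0.691, 0.723, -0.0]
wrist_force: [0.4, 0.8, -0.4]
opening: 0.598
```

Run:
```python
from h import *
print(pose()[:3,3],yaw())
plan([.5405,-.0435,.226],92.5,60)
```

```text
[ 0.53966816 -0.04422039  0.2849407 ] 92.59327549853326
[{"gripper":60,"x":0.07,"y":0.09,"z":5.89,"roll":0.1}]
```

move_arm([
  {"gripper":60,"x":0,"y":0.1,"z":2.9,"roll":0},
  {"gripper":60,"x":0.1,"y":0,"z":2.9,"roll":0},
  {"gripper":40,"x":0,"y":0,"z":0,"roll":0},
  {"gripper":10,"x":0,"y":0,"z":0,"roll":0},
  {"gripper":0,"x":0,"y":0,"z":0,"roll":0},
])

```text
time_s: 9.62
eef_pos: [0.5414, -0.0428, 0.2289]
eef_rot: [0.001, 0.691, 0.723, 0.001]
wrist_force: [0.5, 2.6, -0.7]
opening: 0.102
```

move_arm([
  {"gripper":0,"x":0,"y":0,"z":0,"roll":0},
  {"gripper":0,"x":0,"y":0,"z":0,"roll":0},
  {"gripper":0,"x":0,"y":0,"z":0,"roll":0},
])

```text
time_s: 10.0
eef_pos: [0.5413, -0.0429, 0.2289]
eef_rot: [0.001, 0.691, 0.723, 0.001]
wrist_force: [2.1, 5.0, 3.8]
opening: 0.103
```

move_arm([
  {"gripper":0,"x":0,"y":0,"z":0,"roll":8.6},
  {"gripper":0,"x":0,"y":0,"z":0,"roll":8.6},
  {"gripper":0,"x":0,"y":0,"z":0,"roll":8.6},
  {"gripper":0,"x":0,"y":0,"z":0,"roll":8.6},
  {"gripper":0,"x":0,"y":0,"z":0,"roll":8.6},
])

```text
time_s: 10.62
eef_pos: [0.5412, -0.0433, 0.2289]
eef_rot: [0.001, 0.909, 0.418, 0.001]
wrist_force: [0.7, 2.7, 4.2]
opening: 0.102
```

move_arm([
  {"gripper":0,"x":0,"y":0,"z":0,"roll":2},
  {"gripper":0,"x":0,"y":0,"z":0,"roll":2},
  {"gripper":0,"x":0,"y":0,"z":0,"roll":0},
  {"gripper":0,"x":0,"y":0,"z":0,"roll":0},
])

```text
time_s: 11.12
eef_pos: [0.5412, -0.0433, 0.2288]
eef_rot: [0.001, 0.921, 0.39, 0.001]
wrist_force: [0.2, 2.3, 5.7]
opening: 0.102
```

Run:
```python
from h import *
o=ctrl.get_obs();print(o["time_s"],pose()[:3,3],yaw(),o["opening"],o["wrist_force"],o["torque"])
```

```text
11.125 [ 0.54116849 -0.04327756  0.22884083] 45.84815679430185 0.10159403015107758 [0.23017782 2.25569014 5.74754342] [0.41233307 0.02264965 0.91862193]
```

The vertical moment rose to 0.92 N·m, so A is firm on its stop. Release, lift, and go to B.

move_arm([
  {"gripper":30,"x":0,"y":0,"z":0,"roll":0},
  {"gripper":60,"x":0,"y":0,"z":0,"roll":0},
  {"gripper":60,"x":0,"y":0,"z":0,"roll":0},
  {"gripper":60,"x":0,"y":0,"z":-3,"roll":0},
  {"gripper":60,"x":0,"y":0,"z":-3,"roll":0},
])

```text
time_s: 11.75
eef_pos: [0.5403, -0.0433, 0.2878]
eef_rot: [-0.0, 0.922, 0.388, -0.001]
wrist_force: [-0.5, 0.1, -0.0]
opening: 0.601
```

move_arm([
  {"gripper":60,"x":0,"y":0,"z":0,"roll":0},
])

```text
time_s: 11.88
eef_pos: [0.5417, -0.0436, 0.2901]
eef_rot: [0.002, 0.922, 0.388, 0.002]
wrist_force: [0.1, -0.0, -0.7]
opening: 0.6
```

Run:
```python
from h import *
print(pose()[:3,3],yaw())
plan([.6427,.068,.286],92.5,60)
```

```text
[ 0.54165838 -0.04363389  0.29010513] 45.63713300024661
[{"gripper":60,"x":3.01,"y":-0.12,"z":0.08,"roll":-9.4},{"gripper":60,"x":2.99,"y":0.38,"z":0.08,"roll":-9.4},{"gripper":60,"x":2.89,"y":0.86,"z":0.08,"roll":-9.4},{"gripper":60,"x":2.71,"y":1.32,"z":0.08,"roll":-9.4},{"gripper":60,"x":2.46,"y":1.74,"z":0.08,"roll":-9.4}]
```

move_arm([
  {"gripper":60,"x":3.0,"y":-0.1,"z":0.1,"roll":-9.4},
  {"gripper":60,"x":3.0,"y":0.4,"z":0.1,"roll":-9.4},
  {"gripper":60,"x":2.9,"y":0.9,"z":0.1,"roll":-9.4},
  {"gripper":60,"x":2.7,"y":1.3,"z":0.1,"roll":-9.4},
  {"gripper":60,"x":2.5,"y":1.7,"z":0.1,"roll":-9.4},
])

```text
time_s: 12.5
eef_pos: [0.642, 0.0693, 0.2809]
eef_rot: [-0.001, 0.689, 0.725, -0.001]
wrist_force: [-0.4, -1.0, 0.6]
opening: 0.601
```

move_arm([
  {"gripper":60,"x":0,"y":0,"z":0,"roll":0},
  {"gripper":60,"x":0,"y":0,"z":0,"roll":0},
])

```text
time_s: 12.75
eef_pos: [0.6412, 0.0684, 0.2814]
eef_rot: [-0.001, 0.691, 0.723, -0.001]
wrist_force: [-0.3, -0.8, 0.7]
opening: 0.603
```

Run:
```python
from h import *
print(pose()[:3,3],yaw())
plan([.6427,.068,.227],92.5,60)
b=shot("wrist"); i=b["img"].copy(); save("w6",cv2.resize(i,(800,500)))
```

```text
[0.64115192 0.06835582 0.28136195] 92.54111386845
[{"gripper":60,"x":-0.04,"y":0.15,"z":5.44,"roll":0.0}]
```

View pics/w6.png

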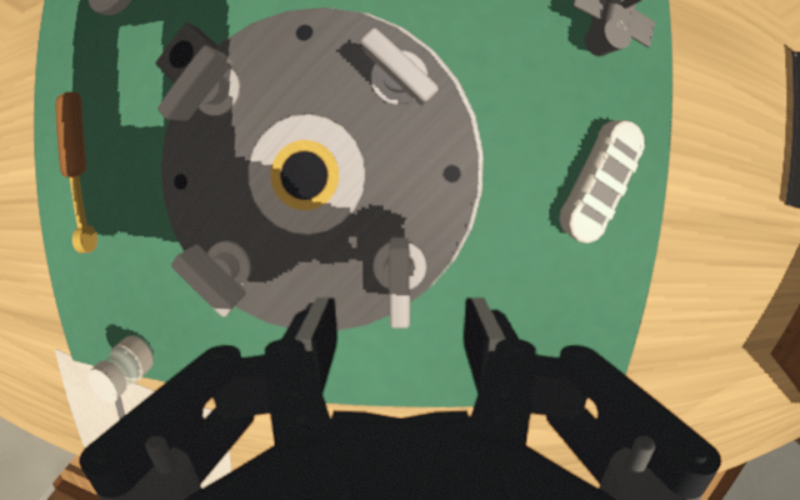

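A's blade at (200,82) now lies along the rim. B's blade at (400,285) is centred between the jaws. Now I'll turn B home.

move_arm([
  {"gripper":60,"x":0,"y":0.1,"z":2.7,"roll":0},
  {"gripper":60,"x":0,"y":0,"z":2.7,"roll":0},
  {"gripper":40,"x":0,"y":0,"z":0,"roll":0},
  {"gripper":10,"x":0,"y":0,"z":0,"roll":0},
  {"gripper":0,"x":0,"y":0,"z":0,"roll":0},
])

```text
time_s: 13.42
eef_pos: [0.6433, 0.0682, 0.2303]
eef_rot: [0.001, 0.691, 0.723, 0.0]
wrist_force: [-0.3, -2.0, 2.0]
opening: 0.096
```

move_arm([
  {"gripper":0,"x":0,"y":0,"z":0,"roll":0},
  {"gripper":0,"x":0,"y":0,"z":0,"roll":0},
  {"gripper":0,"x":0,"y":0,"z":0,"roll":0},
])

```text
time_s: 13.8
eef_pos: [0.6434, 0.0683, 0.2303]
eef_rot: [0.001, 0.691, 0.723, 0.0]
wrist_force: [-1.8, -3.4, 6.1]
opening: 0.103
```

move_arm([
  {"gripper":0,"x":0,"y":0,"z":0,"roll":8.6},
  {"gripper":0,"x":0,"y":0,"z":0,"roll":8.6},
  {"gripper":0,"x":0,"y":0,"z":0,"roll":8.6},
  {"gripper":0,"x":0,"y":0,"z":0,"roll":8.6},
  {"gripper":0,"x":0,"y":0,"z":0,"roll":8.6},
])

```text
time_s: 14.42
eef_pos: [0.6432, 0.0675, 0.2303]
eef_rot: [0.001, 0.909, 0.418, -0.0]
wrist_force: [-4.6, -6.8, 8.3]
opening: 0.099
```

move_arm([
  {"gripper":0,"x":0,"y":0,"z":0,"roll":2},
  {"gripper":0,"x":0,"y":0,"z":0,"roll":2},
  {"gripper":0,"x":0,"y":0,"z":0,"roll":0},
  {"gripper":0,"x":0,"y":0,"z":0,"roll":0},
])

```text
time_s: 14.92
eef_pos: [0.6432, 0.0676, 0.2303]
eef_rot: [0.002, 0.921, 0.389, -0.0]
wrist_force: [-3.5, -6.8, 7.0]
opening: 0.105
```

Run:
```python
from h import *
o=ctrl.get_obs();print(o["time_s"],pose()[:3,3],yaw(),o["opening"],o["wrist_force"],o["torque"])
```

```text
14.925 [0.64316947 0.06757489 0.23030769] 45.7444453234892 0.10517542727962047 [-3.47686438 -6.79642477  7.04777991] [-1.10097819  0.70587854  0.85036721]
```

B is also firm on its stop, at 0.85 N·m. Release, lift well clear and check.

move_arm([
  {"gripper":30,"x":0,"y":0,"z":0,"roll":0},
  {"gripper":60,"x":0,"y":0,"z":0,"roll":0},
  {"gripper":60,"x":0,"y":0,"z":0,"roll":0},
  {"gripper":60,"x":0,"y":0,"z":-3,"roll":0},
  {"gripper":60,"x":0,"y":0,"z":-3,"roll":0},
])

```text
time_s: 15.55
eef_pos: [0.6426, 0.0689, 0.2887]
eef_rot: [-0.0, 0.922, 0.388, -0.001]
wrist_force: [0.4, -0.3, 0.0]
opening: 0.598
```

move_arm([
  {"gripper":60,"x":0,"y":0,"z":-6,"roll":0},
  {"gripper":60,"x":-4,"y":-4,"z":-4,"roll":0},
  {"gripper":60,"x":-4,"y":-4,"z":0,"roll":0},
  {"gripper":60,"x":-4,"y":-4,"z":0,"roll":0},
  {"gripper":60,"x":-2,"y":-2,"z":0,"roll":0},
])

```text
time_s: 16.18
eef_pos: [0.4479, 0.067, 0.3845]
eef_rot: [-0.0, 0.922, 0.388, -0.0]
wrist_force: [0.6, 0.4, 1.0]
opening: 0.598
```

move_arm([
  {"gripper":60,"x":0,"y":0,"z":0,"roll":0},
  {"gripper":60,"x":0,"y":0,"z":0,"roll":0},
  {"gripper":60,"x":0,"y":0,"z":0,"roll":0},
])

```text
time_s: 16.55
eef_pos: [0.4513, 0.0665, 0.3849]
eef_rot: [0.0, 0.922, 0.388, 0.0]
wrist_force: [0.4, 0.7, 0.0]
opening: 0.601
```

Run:
```python
from h import *
print(pose()[:3,3],yaw(), ctrl.get_obs()["wrist_force"])
a=shot("scene"); b=shot("wrist")
c=cv2.resize(a["img"][195:330,265:425],(400,338),interpolation=cv2.INTER_CUBIC); d=b["img"][:338,120:520]
save("f",np.hstack([c,d]))
```

```text
[0.45134775 0.06645086 0.38485307] 45.63297403278508 [4.19359674e-01 6.51340516e-01 5.40118430e-05]
```

View pics/f.png

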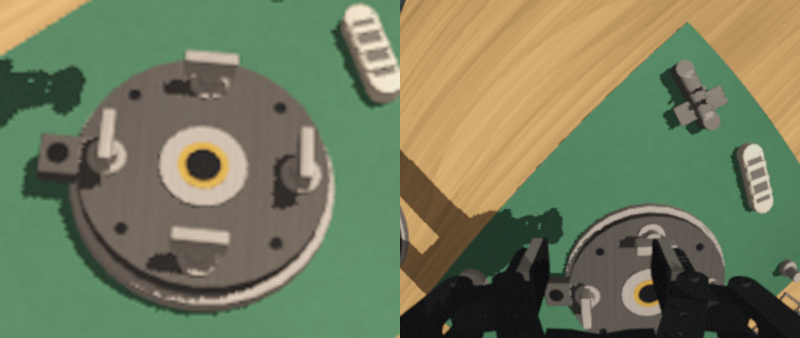

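The scene crop shows A's blade at (107,133) and B's at (306,152), both along the rim. The tight pair is unchanged and the arm is clear. I'll measure the final blade angles, then hand in.

Run:
```python
from h import *
a=shot("scene")
for n,p,q in [("A",(107,110),(105,156)),("B",(307,128),(306,176))]:
    P,Q=[onplane(a,265+u/2.5,195+v/2.504,.077) for u,v in (p,q)]; d=Q-P
    print(n,np.degrees(np.arctan2(d[1],d[0])).round(1),np.linalg.norm(d).round(4))
ctrl.hand_in(); print(ctrl.get_obs()["time_s"])
```

```text
A -38.6 0.039
B -42.7 0.0402
the job is handed in; nothing more can be done
the job is handed in; nothing more can be done
```

I tightened both loose bolts clockwise in the order you asked and handed the job in. The clock read 16.6 s at the last check before hand-in, out of 54 s allowed. The sequence was: the bolt beside the ear (A) half-way, the opposite one (B) half-way, A home, then B home.

- **Half-way passes:** A turned 40.5° and B about 39.5° from where they started, already some 5° in. A wrist-camera picture showed both blades at about 45°.
- **Home passes:** both bolts ran firmly onto their stops, with wrist moments of about 0.92 N·m for A and 0.85 N·m for B, while the free turn takes 0.06 N·m. The highest wrist force I read was about 12 N.
- **Final picture:** both blades lie along the rim, the tight pair looks unchanged, and the gripper is clear of everything.
- **One disagreement:** in the last rough reading from the scene picture, B's blade lay at -42.7° and A's at -38.6°, against an expected -42.5°. I put A's 4° down to reading coarse pixels by eye, because A had reached its stop, but I did not measure it again.

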